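# Unlock the bench cabinet with its key

### The arm

A 6-joint arm with a two-finger parallel gripper is mounted at the origin on a cart in front of the work surface, level with it; the furniture and walls round the work are solid. World frame = base frame: x ahead of the robot, y to its left, z up, the work surface at z = 0. Lengths are in m, angles in rad, forces in N, time in s.
With the tool pointing down it reaches from about 0.325 to 0.9 m from the base axis. Payload 6.1 kg.
Tool frame: the origin (TCP) lies between the finger pads; the fingertips stand 14 mm ahead of it and the grasp point (between the pads) lies 5 mm behind it; x points along the fingers, y is the direction in which the jaws open and shut, and the axes are right-handed (so a half turn about x gives the same grasp; the last joint's range is limited). The gripper opens to 87 mm and grips with 3 to 60 N. Pads are 19 mm wide; open, the fingers measure 117 mm over their backs; the gripper's body (75 mm by 190 mm) begins 51 mm behind the grasp point.
Start: joints at [-1.341, 0.22, 1.526, -0, 1.395, -0.126], TCP at [0.218, -0.586, 0.237] pointing down, gripper open.
Joint ranges: [-2.98, 2.98], [-0.91, 2.08], [0.09, 2.57], [-1.24, 4.39], [0.2, 2.65], [-2.68, 2.68]. Speed limits (rad/s): [2.57, 2.57, 3.01, 3.14, 3.14, 3.14].

### API

Orientations are given as a 3x3 rotation matrix whose columns are the frame's x, y, z axes.
In Python, from cell import state, grab_frame, close_job gives the robot as it stands.
- The arm moves only by the tool servo_tool, never from a script. Its argument "increments" is a list of rows, each a list of 6 numbers: the shift along the tool's x, y, z normalised to -1 to 1, where 1 is 100 mm, then the turn, a rotation vector about the tool's x, y, z normalised to -1 to 1, where 1 is pi rad. A call has 1 to 20 rows; each row is the pose to reach, as a shift and turn from the pose measured when the call began, along the tool's axes at that moment, turning the shorter way round; what a row does not reach only later rows make up. A row lasts 1/10 s, in which the tool goes at most 50 mm and 8.59 degrees, less where a joint would pass 70% of its speed; a pose out of reach is approached as far as the arm can. A call with a number of a shift or a turn outside -1 to 1 is refused whole. A call with a gripper value outside its range is refused whole. "hand" is the opening, from 0 (shut) to 1 (fully open), set as the call begins (left out, the last holds). The fingers move at their own pace and stop on an object; the grip force is fixed at half the most. Time passes only in rows, so rows that repeat a pose let the fingers close. It gives the time, the measured TCP pose, the force and the opening at its end, in the units of the state.
- state(): the state, without advancing time (a new reading comes with each control period).
- grab_frame(name): name is "scene" or "top"; returns a dict with "pixels" (384x512x3 uint8, red, green, blue), "camera_matrix" (3x3 intrinsics, pixels), "rvec" (rotation vector, rad) and "tvec" (3), from world to camera coordinates, as OpenCV has them. Camera axes: x right, y down, z forward; pixel columns grow to the right and rows downward; lengths in m; the calibration is good to about 2 mm. A picture is of the moment at which its call begins. There is no depth.
- close_job(): hands the job in, once; it reports no verdict.
The state is a dict: "time_s": time; "joint_pos": joint angles; "qvel": joint speeds; "effort": joint torques, N m; "eef_pos": TCP position; "tcp_rot": TCP orientation; "wrist_force": force on the tool from outside, world axes, zero at the start; "wrist_torque": the same for the moment, N m; "width": opening from 0.0 (shut) to 1.0 (fully open).
Only numpy, scipy, OpenCV 4.12 (cv2) and the standard library are available. Lean on these libraries where they do the work, as an engineer would, in place of code of your own. Each camera call takes 0.05 s, during which the arm holds its last target.

### The job

Take the red-headed key from its stand and push it gently (forcing it breaks the key) and fully home into the brass lock on top of the blue bench cabinet, feeling for the keyway because the lock barrel sits off its nominal place. Then turn it clockwise until the hidden bolt lets go and the drawer springs out, not forcing it any further, and leave the key standing in the lock. Do not disturb the bottles and the beaker.

Things in the scene. Friction and masses are not known exactly. Their poses are not given: they have to be found in the camera images.
- safe: Blue steel bench cabinet, 180 (x) x 200 (y) x 110 mm, fixed to the worktop; origin under its centre, z up, its drawer front (white, with a dark bar handle) looks to its -x.
- lock (a point): Nominal centre of the lock face, on the cabinet's centre line, 114 mm above its underside; axes as the cabinet's. Lock: steel disc 84 mm across with a flush brass barrel 34 mm across. Disc and barrel together are really off this point by up to 6 mm either way along the cabinet's x and also its y; unmeasured. They hold still under sideways pushes below 15 N and creep under greater ones.
- plug (a joint): Turn of the barrel, rad: 0 at the start, grows clockwise seen from above. Keyway in its middle: upright slot, at 0 it is 6.6 mm along the cabinet's x, 15.6 mm along its y, 0.5 mm countersink. The last 12 mm of the key press a spring pin (2 to 5 N). The barrel turns only with the key home within 1.5 mm; friction 0.025 N m; drawer let go at an unknown angle from 0.35 to 1.1, hard stop 0.2 to 0.3 rad after it.
- key_head (a point): Centre of the grip of the key: a red plastic head 12 mm thick (key's x), 34 mm wide (key's y), from 21 mm below to 21 mm above this point (the lowest 6 mm is a steel collar 20 mm wide). z points up, away from the blade. The key (about 60 g; bears 40 N) is the same after a half turn about z. It starts upright in its stand.
- key_tip (a point): Centre of the lower end of the key's brass blade, 55.5 mm below key_head; same axes. The blade is 5 mm (x) x 14 mm (y) and 34 mm long from here up to the flat shoulder under the head. Fully home, this point lies 34 mm below the lock's face. Once turned by 0.3 rad the key rises no more than 1.5 mm when let go and stays in.
- stand: Grey key stand fixed to the worktop: block 70 (x) x 60 (y) x 45 mm on a black foot 90 x 80 x 6 mm; origin under its centre. The key's blade stands in a slot in its top, the shoulder resting on the top at 45 mm, so it must be lifted 34 mm straight up to come free.
- drawer (a joint): Drawer of the cabinet: 0 m shut and locked, grows as it slides out to the cabinet's -x; once the bolt lets go a spring pushes it out to its stop at 0.042 m.
- amber_b_mid (a point): Bystander: brown glass bottle with a black cap, 48 mm across, 96 mm high; point half-way up. Leave alone.
- bottle_b_mid (a point): Bystander: clear bottle with a blue cap, 56 mm across, 105 mm high; point half-way up. Leave alone.
- beaker_mid (a point): Bystander: small glass beaker, 58 mm across, 70 mm high; point half-way up. Leave alone.

How it is judged:
By the outcome, as a careful person would: the job done as asked, in the order asked, and still so for the second after the job is handed in, with the robot touching nothing.
It also fails if it takes over 72 s, if anything falls off the work surface, if the arm or the gripper's body presses on something with over 40 N, if the wrist force passes 120 N, or if a joint passes its speed limit or range.

## Working session

There is one attempt and no reset: what is moved stays moved. The work goes in short steps, Python scripts to look and compute and a tool call to move; the robot and the scene stay as the last step left them, time stands still between calls to the robot, and variables do not carry over. Pictures are saved under pics/ and viewed, and the job is handed in when it is done.

Besides the shell and the picture viewer there is one more tool, called as name(argument=value, ...) on one line, values as JSON. servo_tool: Moves the arm, as the interface text tells. Scaled input: -1 to 1 covers 100 mm each way for a shift and pi rad each way for a turn. Its arguments: {"type":"object","properties":{"increments":{"type":"array"},"hand":{"type":"number"}},"required":["increments"]}

```bash
ls; mkdir -p pics; python3 - <<'E'
from cell import state, grab_frame
import cv2,json,numpy as np
s=state()
for k,v in s.items(): print(k,np.round(v,4).tolist())
for n in("scene","top"):
    f=grab_frame(n); cv2.imwrite(f"pics/{n}0.png",f["pixels"][:,:,::-1])
    print(n,f["camera_matrix"],f["rvec"],f["tvec"])
    R=cv2.Rodrigues(np.array(f["rvec"]))[0]; print(-R.T@np.array(f["tvec"]).ravel())
E
```

```text
pics
time_s 0.0
joint_pos [-1.3411, 0.2212, 1.5276, 0.0, 1.3947, -0.1261]
qvel [-0.0002, 0.0018, 0.0003, 0.0006, -0.0015, 0.0004]
effort [-0.0017, -49.4616, -38.7377, 0.07, 0.0572, -0.0002]
eef_pos [0.2176, -0.5853, 0.2354]
tcp_rot [[-0.0005, 0.3483, -0.9374], [0.0019, -0.9374, -0.3483], [-1.0, -0.002, -0.0003]]
wrist_force [-0.4078, -0.2905, 0.176]
wrist_torque [-0.0276, -0.0149, 0.0358]
width 1.0038
scene [[407.10513486   0.         261.62852434]
 [  0.         407.10513486 192.15324473]
 [  0.           0.           1.        ]] [ 1.10987546 -2.45042014  0.94697831] [0.36791859 0.36014293 1.25070651]
[-0.1783971   0.6600301   1.16699123]
top [[440.23086622   0.         254.45161997]
 [  0.         440.23086622 195.07884215]
 [  0.           0.           1.        ]] [ 2.1729879  -2.17110492  0.07966456] [0.02928972 0.5562594  1.55069017]
[0.42205519 0.01081746 1.5926942 ]
```

View pics/scene0.png

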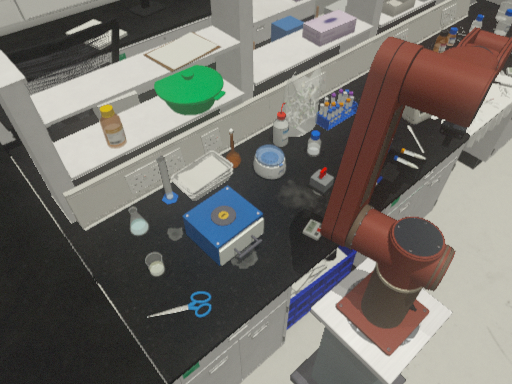

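View pics/top0.png

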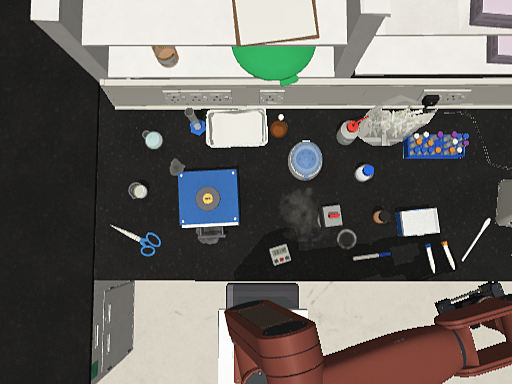

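```bash
cat > h.py <<'E'
import numpy as np,cv2
from cell import state,grab_frame
class Cam:
    def __init__(s,n):
        f=grab_frame(n); s.im=f["pixels"]; s.K=np.array(f["camera_matrix"]); s.rv=np.array(f["rvec"]).ravel(); s.t=np.array(f["tvec"]).ravel()
        s.R=cv2.Rodrigues(s.rv)[0]; s.c=-s.R.T@s.t
    def ray(s,uv):
        d=s.R.T@np.linalg.inv(s.K)@np.array([uv[0],uv[1],1.]); return d
    def on(s,uv,z):
        d=s.ray(uv); return s.c+d*(z-s.c[2])/d[2]
    def proj(s,p):
        return cv2.projectPoints(np.array(p,float).reshape(-1,3),s.rv,s.t,s.K,None)[0].reshape(-1,2)
    def crop(s,x0,y0,x1,y1,k,name):
        cv2.imwrite(name,cv2.resize(s.im[y0:y1,x0:x1,::-1],None,fx=k,fy=k,interpolation=cv2.INTER_CUBIC))
def mask_red(im):
    h=cv2.cvtColor(im,cv2.COLOR_RGB2HSV); return (((h[...,0]<8)|(h[...,0]>172))&(h[...,1]>170)&(h[...,2]>90)).astype(np.uint8)
def mask_blue(im):
    h=cv2.cvtColor(im,cv2.COLOR_RGB2HSV); return ((h[...,0]>100)&(h[...,0]<120)&(h[...,1]>140)&(h[...,2]>60)).astype(np.uint8)
E
python3 - <<'E'
from h import *
t=Cam("top"); s=Cam("scene")
t.crop(165,155,255,250,6,"pics/t_safe.png"); t.crop(310,190,360,240,10,"pics/t_stand.png")
s.crop(175,180,275,270,7,"pics/s_safe.png"); s.crop(295,155,345,205,10,"pics/s_stand.png")
for c,n,b in((t,"top",(310,190,360,240)),(s,"scene",(295,155,345,205))):
    m=np.zeros(c.im.shape[:2],np.uint8); x0,y0,x1,y1=b; m[y0:y1,x0:x1]=mask_red(c.im)[y0:y1,x0:x1]
    ys,xs=np.nonzero(m); print(n,len(xs),xs.mean(),ys.mean(),xs.min(),xs.max(),ys.min(),ys.max())
    print(cv2.minAreaRect(np.c_[xs,ys].astype(np.float32)), c.on((xs.mean(),ys.mean()),0.0875))
m=mask_blue(t.im); n,l,st,ce=cv2.connectedComponentsWithStats(m); i=np.argmax(st[1:,4])+1
ys,xs=np.nonzero(l==i); r=cv2.minAreaRect(np.c_[xs,ys].astype(np.float32)); print(r)
P=[t.on(p,0.11) for p in cv2.boxPoints(r)]; print(np.round(P,4)); print(np.mean(P,0))
E
```

```text
top 28 333.5 215.10714285714286 329 338 214 217
((333.510009765625, 215.0699920654297), (2.828427314758301, 9.192388534545898), 81.8698959350586) [ 0.48232148 -0.24076022  0.0875    ]
scene 44 322.9318181818182 171.75 320 326 167 177
((322.5, 172.00001525878906), (4.949747085571289, 10.60660171508789), 45.0) [ 0.47289304 -0.2321422   0.0875    ]
((207.71823120117188, 196.64642333984375), (53.715126037597656, 59.91706848144531), 86.98721313476562)
[[0.6297 0.2945 0.11  ]
 [0.6404 0.0908 0.11  ]
 [0.4583 0.0804 0.11  ]
 [0.4475 0.282  0.11  ]]
[0.5439675  0.18695508 0.11      ]
```

View pics/t_safe.png

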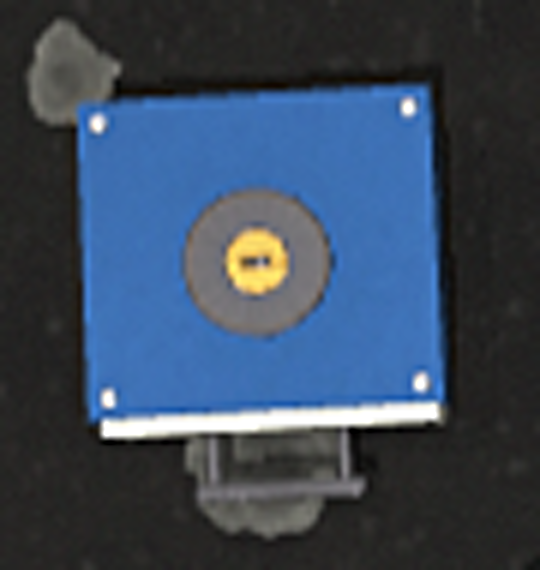

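View pics/t_stand.png

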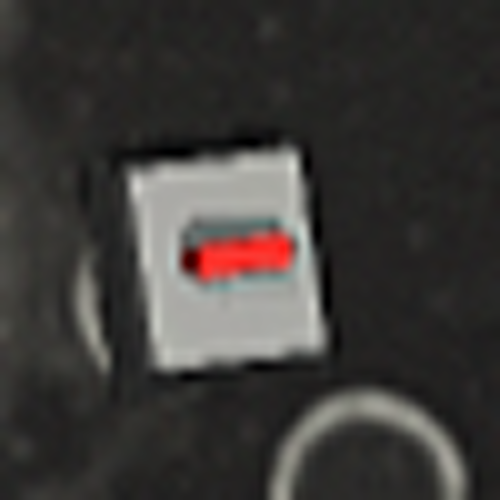

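View pics/s_safe.png

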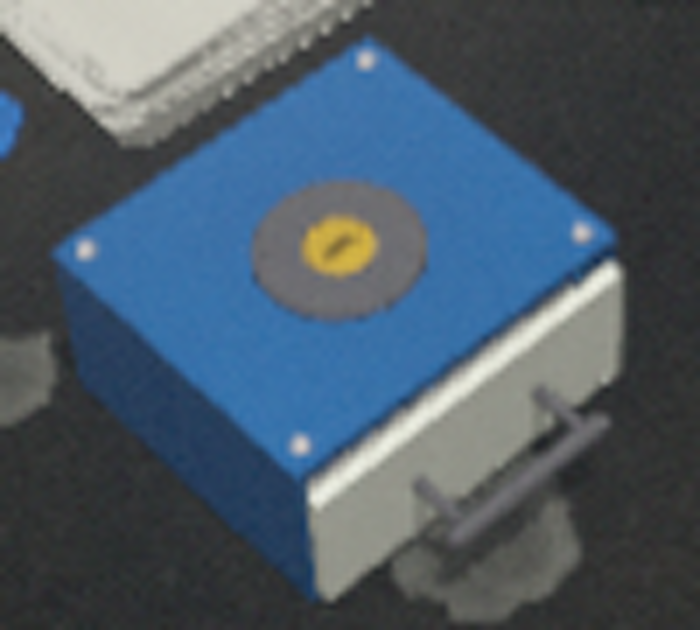

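View pics/s_stand.png

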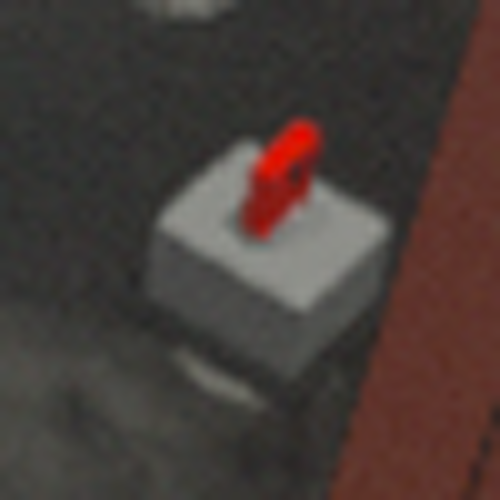

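```bash
cat > meas.py <<'E'
from h import *
def comp(m,near):
    n,l,st,ce=cv2.connectedComponentsWithStats(m.astype(np.uint8)); best=None
    for i in range(1,n):
        if st[i,4]>8:
            d=np.hypot(*(ce[i]-near))
            if best is None or d<best[0]: best=(d,i)
    return (l==best[1]).astype(np.uint8)
def lines_rect(m,k):
    c=max(cv2.findContours(m,cv2.RETR_EXTERNAL,cv2.CHAIN_APPROX_NONE)[0],key=cv2.contourArea)
    return c
E
python3 - <<'E'
from meas import *
for n,near in(("top",(208,198)),("scene",(223,215))):
    c=Cam(n); im=c.im; h=cv2.cvtColor(im,cv2.COLOR_RGB2HSV)
    brass=(h[...,0]>15)&(h[...,0]<35)&(h[...,1]>120)
    b=comp(brass,near); b=cv2.morphologyEx(b,cv2.MORPH_CLOSE,np.ones((5,5),np.uint8)); ys,xs=np.nonzero(b); print(n,"brass",len(xs),xs.mean(),ys.mean(),c.on((xs.mean(),ys.mean()),.114))
    blue=mask_blue(im); B=comp(blue,near)
    hole=(1-B); x0,y0=near
    win=np.zeros_like(B); win[y0-20:y0+21,x0-20:x0+21]=1
    d=comp(hole*win,near); ys,xs=np.nonzero(d); print("disc",len(xs),xs.mean(),ys.mean(),c.on((xs.mean(),ys.mean()),.114), xs.min(),xs.max(),ys.min(),ys.max())
    # screws
    sc=(h[...,1]<90)&(h[...,2]>150)
    k=cv2.dilate(B,np.ones((3,3),np.uint8)); 
    nn,l,st,ce=cv2.connectedComponentsWithStats((sc).astype(np.uint8))
    for i in range(1,nn):
        if st[i,4]<15 and np.hypot(*(ce[i]-near))<60: print("screw",st[i,4],ce[i],c.on(ce[i],.111))
E
```

```text
top brass 81 207.37037037037038 198.06172839506172 [0.53837275 0.18752344 0.114     ]
disc 495 207.20606060606062 198.12323232323232 [0.53816437 0.18807635 0.114     ] 195 219 186 210
screw 7 [232.71428571 172.        ] [0.62741005 0.10264251 0.111     ]
screw 7 [180.71428571 175.        ] [0.61718124 0.27941738 0.111     ]
screw 1 [209. 193.] [0.55579161 0.18254058 0.111     ]
screw 1 [204. 194.] [0.55238924 0.19944629 0.111     ]
screw 2 [208.  198.5] [0.53712364 0.18573511 0.111     ]
screw 1 [205. 203.] [0.52187455 0.19572324 0.111     ]
screw 1 [211. 202.] [0.52527095 0.17546528 0.111     ]
screw 7 [234.71428571 218.        ] [0.47134937 0.09503565 0.111     ]
screw 6 [182.5 221. ] [0.46108151 0.27094251 0.111     ]
scene brass 61 222.91803278688525 214.62295081967213 [0.53776138 0.18845633 0.114     ]
disc 430 223.03255813953487 215.15581395348838 [0.53571999 0.18956044 0.114     ] 210 235 205 225
screw 1 [224. 182.] [0.65557798 0.09246458 0.111     ]
screw 1 [221. 184.] [0.65482817 0.10652806 0.111     ]
screw 1 [218. 186.] [0.65408519 0.12046312 0.111     ]
screw 7 [226.71428571 188.        ] [0.62628473 0.10317256 0.111     ]
screw 7 [257.71428571 213.        ] [0.46901684 0.09533605 0.111     ]
screw 8 [186.875 215.125] [0.61664491 0.27851048 0.111     ]
screw 2 [261.  233.5] [0.39841743 0.14289805 0.111     ]
screw 7 [217.28571429 243.        ] [0.46099609 0.27051844 0.111     ]
screw 1 [239. 243.] [0.41621373 0.21923511 0.111     ]
screw 1 [244. 245.] [0.40007664 0.21226273 0.111     ]
screw 2 [230.  249.5] [0.41567216 0.25567121 0.111     ]
screw 2 [224.  253.5] [0.41627833 0.27869449 0.111     ]
screw 2 [221.  255.5] [0.41657782 0.29006972 0.111     ]
screw 1 [224. 258.] [0.40342967 0.28869369 0.111     ]
screw 1 [223. 260.] [0.39978613 0.29536528 0.111     ]
screw 1 [224. 262.] [0.39219482 0.29743697 0.111     ]
```

```bash
python3 - <<'E'
from meas import *
# stand: block top
for n,near in(("top",(333,216)),("scene",(322,180))):
    c=Cam(n); g=c.im.astype(int); h=cv2.cvtColor(c.im,cv2.COLOR_RGB2HSV)
    x0,y0=near
    print(h[y0-12:y0+14:3,x0-12:x0+14:3,2])
    w=c.im.copy()
c=Cam("top"); h=cv2.cvtColor(c.im,cv2.COLOR_RGB2HSV)
m=((h[...,2]>130)|mask_red(c.im).astype(bool)).astype(np.uint8); w=np.zeros_like(m); w[200:230,320:346]=1
m=cv2.morphologyEx(comp(m*w,(333,216)),cv2.MORPH_CLOSE,np.ones((5,5)))
ys,xs=np.nonzero(m); r=cv2.minAreaRect(np.c_[xs,ys].astype(np.float32)); print(r,len(xs)); print(c.on((xs.mean(),ys.mean()),.045))
P=np.array([c.on(p,.045)for p in cv2.boxPoints(r)]);print(P)
for a,b in((0,1),(1,2)): d=P[b]-P[a]; print(np.linalg.norm(d),np.arctan2(d[1],d[0]))
# blue sides via PCA/minAreaRect already; lines
B=mask_blue(c.im); 
cs=np.argwhere(B[150:230,165:250]); 
for side in("L","R","T"):
    pts=[]
    if side in"LR":
        for v in range(180,215):
            u=np.nonzero(B[v,165:250])[0]+165; pts.append(((u.min()-.5) if side=="L" else (u.max()+.5),v))
    else:
        for u in range(185,232):
            v=np.nonzero(B[155:235,u])[0]+155; pts.append((u,v.min()-.5))
    P=np.array([c.on(p,.11)[:2] for p in pts]); vx,vy,x,y=cv2.fitLine(P.astype(np.float32),cv2.DIST_HUBER,0,.001,.001).ravel()
    print(side,np.arctan2(vy,vx),x,y)
E
```

```text
[[ 33  24  21  17  13  34  54  37  35]
 [ 34 143 184 179 175 172 187  36  38]
 [ 44 181 170 175 175 174 181  36  37]
 [ 36 186 176 106 117 179 155  28  38]
 [ 38 178 181 255 245 225 155  20  37]
 [ 37 108 172 169 167 165 163  14  35]
 [ 37  57 173 170 172 170 171  88  35]
 [ 33  58 183 166 157 145  77  58  35]
 [ 29  38  32  38  35  37  31  31  49]]
[[ 54  50  50  54  83 223  46  50  45]
 [ 54  50 103 141 218 114  49  50  50]
 [ 50 115 143 130 137 134 111  55  45]
 [ 78 142 143 114 132 134 141 142  63]
 [ 71  76 128 144 140 144 143 112  52]
 [ 72  76  71  81 136 144 109  81  75]
 [ 47  67  77  77  73  90  81  56  94]
 [ 55  61  47  75  77  81  51  50  95]
 [ 60  74  93  44  58  54  59  62  93]]
((332.2399597167969, 215.6799774169922), (19.79899024963379, 16.68772315979004), 81.8698959350586) 333
[ 0.48217281 -0.24318708  0.045     ]
[[ 0.51226017 -0.20996271  0.045     ]
 [ 0.5206039  -0.2680095   0.045     ]
 [ 0.45187725 -0.27675985  0.045     ]
 [ 0.44356622 -0.21893669  0.045     ]]
0.05864340020599571 -1.4280327746405805
0.06928145690357422 -3.0149529502327783
L 0.05619283 0.5538965 0.28816402
R 0.052773338 0.55563134 0.08576409
T -1.5202625 0.6358019 0.1858699
```

```bash
cat > go.py <<'E'
import sys
from h import *
from scipy.spatial.transform import Rotation as Ro
def inc(pos,yaw,verbose=True):
    s=state(); R=np.array(s["tcp_rot"]); p=np.array(s["eef_pos"])
    c,sn=np.cos(yaw),np.sin(yaw)
    T=np.array([[0,c,sn],[0,sn,-c],[-1,0,0]])
    d=R.T@(np.array(pos)-p)/.1; w=Ro.from_matrix(R.T@T).as_rotvec()/np.pi
    print("t",round(s["time_s"],2),"pos",np.round(p,4),"yaw",round(float(np.arctan2(R[1,1],R[0,1])),4),"F",np.round(s["wrist_force"],2),"T",np.round(s["wrist_torque"],3),"w",round(s["width"],3))
    print("inc",np.round(d,4).tolist(),np.round(w,4).tolist())
if __name__=="__main__":
    a=[float(x) for x in sys.argv[1:]]; inc(a[:3],a[3])
E
python3 go.py .482 -.243 .18 .13
```

```text
t 0.45 pos [ 0.2177 -0.5858  0.2365] yaw -1.215 F [-0.63  0.61 -0.23] T [-0.003 -0.022 -0.026] w 1.004
inc [0.565, -2.2927, -3.6717] [-0.4281, -0.0, 0.0]
```

servo_tool(increments=[[0,-0.11,-0.18,-0.02,0,0],[0,-0.23,-0.37,-0.045,0,0],[0,-0.35,-0.55,-0.07,0,0],[0,-0.46,-0.74,-0.09,0,0],[0,-0.57,-0.92,-0.11,0,0]], hand=1.0)

```text
time_s: 0.95
eef_pos: [0.2846, -0.4996, 0.2366]
tcp_rot: [[0.0, 0.647, -0.762], [-0.0, -0.762, -0.647], [-1.0, 0.0, -0.0]]
wrist_force: [0.6, -0.1, -0.4]
width: 0.997
```

```bash
python3 go.py .482 -.243 .18 .13
```

```text
t 0.95 pos [ 0.2846 -0.4996  0.2366] yaw -0.8669 F [ 0.65 -0.12 -0.43] T [ 0.028 -0.032  0.018] w 0.997
inc [0.566, -0.6786, -3.1656] [-0.3173, -0.0, -0.0]
```

servo_tool(increments=[[0,-0.05,-0.25,-0.04,0,0],[0,-0.1,-0.5,-0.08,0,0],[0,-0.15,-0.75,-0.12,0,0],[0,-0.2,-1.0,-0.16,0,0]])

```text
time_s: 1.35
eef_pos: [0.3484, -0.4188, 0.2367]
tcp_rot: [[0.0, 0.936, -0.351], [-0.0, -0.351, -0.936], [-1.0, 0.0, 0.0]]
wrist_force: [1.3, 0.4, -0.3]
width: 1.0
```

```bash
python3 go.py .482 -.243 .18 .13
```

```text
t 1.35 pos [ 0.3484 -0.4188  0.2367] yaw -0.3591 F [ 1.34  0.41 -0.25] T [-0.001 -0.108 -0.024] w 1.0
inc [0.5669, 0.6324, -2.1152] [-0.1557, 0.0001, -0.0001]
```

servo_tool(increments=[[0,0.08,-0.25,-0.04,0,0],[0,0.16,-0.5,-0.08,0,0],[0,0.24,-0.75,-0.12,0,0],[0,0.32,-1.0,-0.156,0,0]])

```text
time_s: 1.75
eef_pos: [0.4142, -0.3356, 0.2369]
tcp_rot: [[0.001, 0.991, 0.136], [-0.001, 0.136, -0.991], [-1.0, 0.001, 0.001]]
wrist_force: [-0.4, 0.2, -0.5]
width: 0.995
```

```bash
python3 go.py .482 -.243 .15 .13
```

```text
t 1.75 pos [ 0.4142 -0.3356  0.2369] yaw 0.1359 F [-0.45  0.24 -0.46] T [-0.015 -0.147 -0.006] w 0.995
inc [0.8693, 0.7971, -0.8262] [0.0019, 0.0002, -0.0002]
```

servo_tool(increments=[[0.1,0.2,-0.2,0,0,0],[0.3,0.4,-0.4,0,0,0],[0.5,0.6,-0.6,0,0,0],[0.7,0.797,-0.826,0.002,0,0],[0.87,0.797,-0.826,0.002,0,0],[0.87,0.797,-0.826,0.002,0,0]])

```text
time_s: 2.35
eef_pos: [0.4807, -0.2411, 0.1472]
tcp_rot: [[-0.004, 0.991, 0.131], [0.002, 0.131, -0.991], [-1.0, -0.003, -0.003]]
wrist_force: [-0.2, 0.5, 0.6]
width: 0.998
```

```bash
python3 go.py .482 -.243 .067 .13; python3 - <<'E'
from h import *
t=Cam("top");s=Cam("scene")
t.crop(290,170,380,260,6,"pics/t1.png"); s.crop(275,135,365,225,6,"pics/s1.png")
E
```

```text
t 2.35 pos [ 0.4807 -0.2411  0.1472] yaw 0.1315 F [-0.2   0.55  0.6 ] T [ 0.02  -0.082  0.031] w 0.998
inc [0.802, 0.0126, 0.0228] [0.0005, -0.0008, 0.0011]
```

View pics/t1.png

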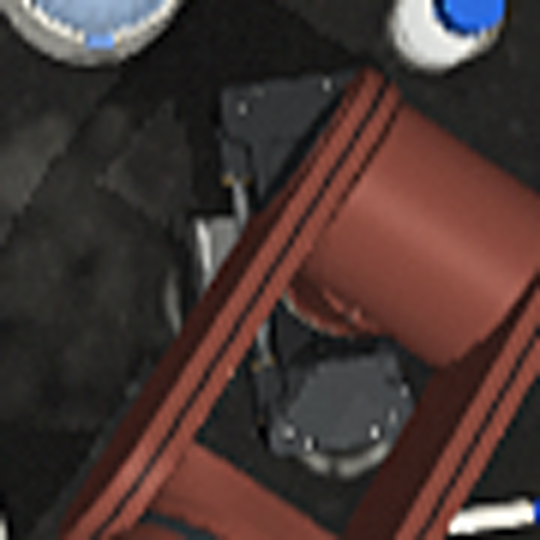

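View pics/s1.png

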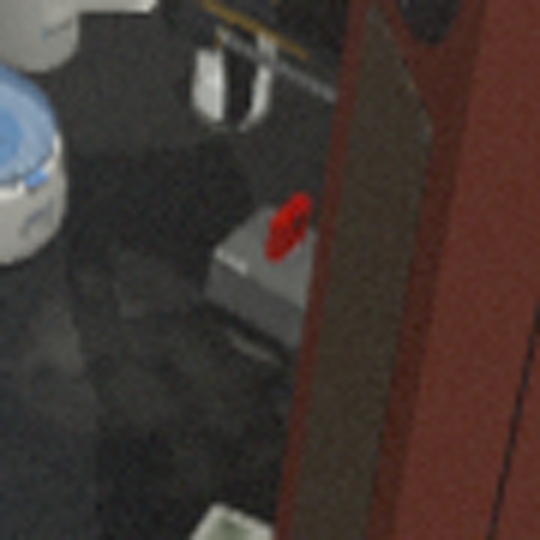

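servo_tool(increments=[[0.1,0.013,0.023,0,-0.001,0.001],[0.2,0.013,0.023,0,-0.001,0.001],[0.35,0.013,0.023,0,-0.001,0.001],[0.5,0.013,0.023,0,-0.001,0.001],[0.6,0.013,0.023,0,-0.001,0.001],[0.7,0.013,0.023,0,-0.001,0.001],[0.76,0.013,0.023,0,-0.001,0.001],[0.8,0.013,0.023,0,-0.001,0.001],[0.8,0.013,0.023,0,-0.001,0.001],[0.8,0.013,0.023,0,-0.001,0.001]], hand=0.3)

```text
time_s: 3.45
eef_pos: [0.4839, -0.2455, 0.0705]
tcp_rot: [[0.004, 0.992, 0.129], [-0.004, 0.129, -0.992], [-1.0, 0.004, 0.004]]
wrist_force: [0.4, -0.5, 0.3]
width: 0.306
```

```bash
python3 go.py .482 -.243 .067 .13; python3 - <<'E'
from h import *
t=Cam("top");s=Cam("scene")
t.crop(290,170,380,260,6,"pics/t2.png"); s.crop(295,145,345,205,10,"pics/s2.png")
E
```

```text
t 3.45 pos [ 0.4839 -0.2455  0.0705] yaw 0.1298 F [ 0.39 -0.49  0.32] T [ 0.023 -0.116  0.024] w 0.306
inc [0.0353, -0.0153, -0.0269] [-0.0001, 0.0013, -0.0012]
```

View pics/s2.png

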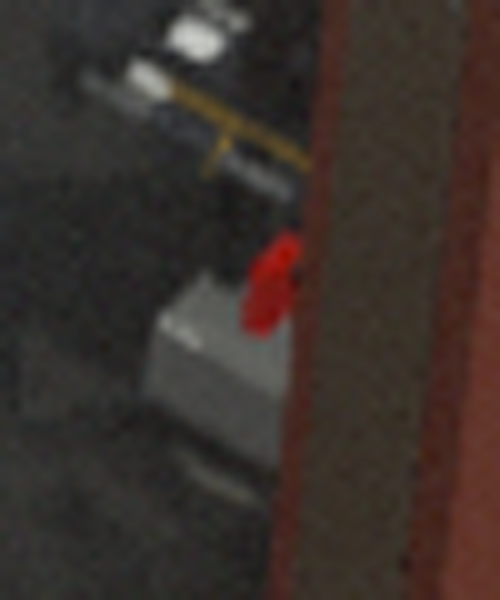

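servo_tool(increments=[[0.02,-0.015,-0.027,0,0.001,-0.001],[0.035,-0.015,-0.027,0,0.001,-0.001],[0.035,-0.015,-0.027,0,0.001,-0.001],[0.035,-0.015,-0.027,0,0.001,-0.001]], hand=0.25)

```text
time_s: 3.95
eef_pos: [0.4821, -0.243, 0.0672]
tcp_rot: [[0.001, 0.992, 0.129], [-0.001, 0.129, -0.992], [-1.0, 0.001, 0.001]]
wrist_force: [1.1, -0.1, 0.4]
width: 0.255
```

```bash
python3 go.py .482 -.243 .067 .13
```

```text
t 3.95 pos [ 0.4821 -0.243   0.0672] yaw 0.1298 F [ 1.14 -0.06  0.4 ] T [-0.075 -0.078 -0.032] w 0.255
inc [0.0024, -0.0009, -0.0006] [-0.0001, 0.0004, -0.0003]
```

servo_tool(increments=[[0,0,0,0,0,0],[0,0,0,0,0,0]], hand=0.2)

```text
time_s: 4.15
eef_pos: [0.4821, -0.2431, 0.0673]
tcp_rot: [[0.001, 0.992, 0.129], [-0.001, 0.129, -0.992], [-1.0, 0.001, 0.001]]
wrist_force: [0.3, -1.0, -1.0]
width: 0.205
```

servo_tool(increments=[[0,0,0,0,0,0],[0,0,0,0,0,0]], hand=0.175)

```text
time_s: 4.35
eef_pos: [0.4822, -0.2431, 0.0673]
tcp_rot: [[0.001, 0.992, 0.129], [-0.001, 0.129, -0.992], [-1.0, 0.001, 0.001]]
wrist_force: [-0.3, -0.2, 0.6]
width: 0.182
```

servo_tool(increments=[[0,0,0,0,0,0],[0,0,0,0,0,0]], hand=0.155)

```text
time_s: 4.55
eef_pos: [0.4822, -0.2431, 0.0673]
tcp_rot: [[0.001, 0.992, 0.129], [-0.001, 0.129, -0.992], [-1.0, 0.001, 0.001]]
wrist_force: [-0.3, -0.2, 0.9]
width: 0.158
```

servo_tool(increments=[[0,0,0,0,0,0],[0,0,0,0,0,0]], hand=0.135)

```text
time_s: 4.75
eef_pos: [0.482, -0.2431, 0.0673]
tcp_rot: [[0.001, 0.992, 0.129], [-0.001, 0.129, -0.992], [-1.0, 0.001, 0.001]]
wrist_force: [-0.9, 0.4, -0.0]
width: 0.136
```

servo_tool(increments=[[0,0,0,0,0,0],[0,0,0,0,0,0],[0,0,0,0,0,0]], hand=0.0)

```text
time_s: 5.05
eef_pos: [0.4821, -0.2431, 0.0673]
tcp_rot: [[0.001, 0.992, 0.129], [-0.001, 0.129, -0.992], [-1.0, 0.001, 0.001]]
wrist_force: [-1.2, 0.1, -0.3]
width: 0.133
```

```bash
python3 go.py .482 -.243 .067 .13
```

```text
t 5.05 pos [ 0.4821 -0.2431  0.0673] yaw 0.1298 F [-1.22  0.1  -0.35] T [-0.033 -0.077 -0.055] w 0.133
inc [0.0032, -0.0005, -0.0014] [-0.0001, 0.0005, -0.0003]
```

servo_tool(increments=[[-0.05,0,0,0,0,0],[-0.15,0,0,0,0,0],[-0.25,0,0,0,0,0],[-0.35,0,0,0,0,0],[-0.45,0,0,0,0,0],[-0.6,0,0,0,0,0],[-0.8,0,0,0,0,0],[-1,0,0,0,0,0],[-1,0,0,0,0,0]])

```text
time_s: 5.95
eef_pos: [0.4839, -0.2444, 0.1715]
tcp_rot: [[0.007, 0.992, 0.129], [-0.005, 0.13, -0.992], [-1.0, 0.006, 0.006]]
wrist_force: [0.6, -0.7, 0.2]
width: 0.132
```

```bash
python3 go.py .538 .188 .225 .0545;  python3 - <<'E'
from h import *
t=Cam("top");s=Cam("scene")
t.crop(290,170,380,260,6,"pics/t3.png"); s.crop(265,105,345,205,6,"pics/s3.png")
E
```

```text
t 5.95 pos [ 0.4839 -0.2444  0.1715] yaw 0.1299 F [ 0.59 -0.67  0.22] T [-0.098 -0.115 -0.038] w 0.132
inc [-0.554, 1.0994, -4.2139] [0.024, 0.0019, -0.0019]
```

View pics/s3.png

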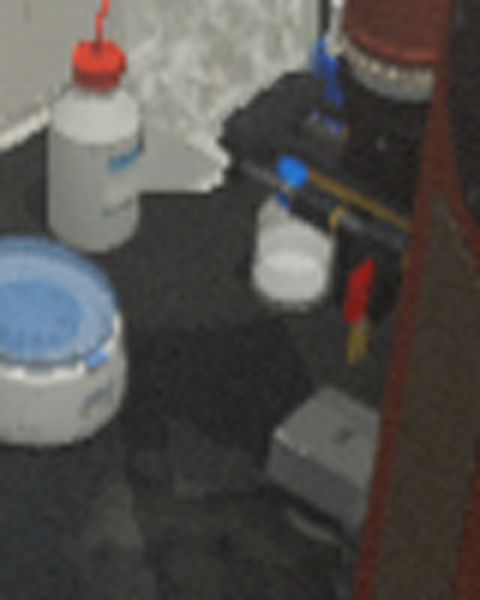

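servo_tool(increments=[[-0.2,0.05,-0.15,0,0.002,-0.002],[-0.4,0.1,-0.35,0.005,0.002,-0.002],[-0.5,0.15,-0.6,0.005,0.002,-0.002],[-0.55,0.2,-0.8,0.005,0.002,-0.002],[-0.55,0.25,-1,0.005,0.002,-0.002]])

```text
time_s: 6.55
eef_pos: [0.4938, -0.1398, 0.2223]
tcp_rot: [[-0.005, 0.993, 0.114], [0.004, 0.114, -0.993], [-1.0, -0.005, -0.004]]
wrist_force: [0.4, 0.1, -0.2]
width: 0.138
```

servo_tool(increments=[[0,0.05,-0.25,0,0,0],[0,0.1,-0.5,0.005,0,0],[0,0.18,-0.75,0.005,0,0],[0,0.25,-1,0.005,0,0]])

```text
time_s: 6.95
eef_pos: [0.5065, -0.0363, 0.2211]
tcp_rot: [[-0.008, 0.995, 0.098], [0.004, 0.098, -0.995], [-1.0, -0.007, -0.005]]
wrist_force: [-0.2, -1.0, -1.1]
width: 0.138
```

servo_tool(increments=[[0,0.05,-0.25,0,0,0],[0,0.1,-0.5,0.005,0,0],[0,0.18,-0.75,0.005,0,0],[0,0.25,-1,0.005,0,0]])

```text
time_s: 7.35
eef_pos: [0.5208, 0.0667, 0.2197]
tcp_rot: [[-0.01, 0.997, 0.082], [0.004, 0.082, -0.997], [-1.0, -0.01, -0.005]]
wrist_force: [0.2, -0.1, -1.0]
width: 0.136
```

```bash
python3 go.py .538 .188 .225 .0545
```

```text
t 7.35 pos [0.5208 0.0667 0.2197] yaw 0.0824 F [ 0.15 -0.1  -1.01] T [-0.081 -0.118  0.057] w 0.136
inc [-0.0496, 0.2712, -1.1946] [0.0089, -0.0016, 0.0032]
```

servo_tool(increments=[[0,0.07,-0.25,0.003,-0.001,0.003],[0,0.15,-0.5,0.006,-0.001,0.003],[0,0.22,-0.75,0.009,-0.001,0.003],[0,0.27,-1,0.009,-0.001,0.003],[0,0.27,-1,0.009,-0.001,0.003]])

```text
time_s: 7.85
eef_pos: [0.5385, 0.1711, 0.2182]
tcp_rot: [[-0.003, 0.998, 0.057], [0.002, 0.057, -0.998], [-1.0, -0.003, -0.002]]
wrist_force: [0.2, -0.1, -1.3]
width: 0.139
```

```bash
python3 go.py .538 .188 .19 .0545
```

```text
t 7.85 pos [0.5385 0.1711 0.2182] yaw 0.057 F [ 0.17 -0.1  -1.25] T [-0.027 -0.145  0.011] w 0.139
inc [0.2822, 0.0052, -0.1687] [0.0008, -0.0008, 0.001]
```

servo_tool(increments=[[0.1,0,-0.1,0.001,-0.001,0.001],[0.2,0,-0.17,0.001,-0.001,0.001],[0.28,-0.005,-0.17,0.001,-0.001,0.001],[0.28,-0.005,-0.17,0.001,-0.001,0.001],[0.28,-0.005,-0.17,0.001,-0.001,0.001]])

```text
time_s: 8.35
eef_pos: [0.5367, 0.1875, 0.1897]
tcp_rot: [[-0.001, 0.999, 0.053], [-0.001, 0.053, -0.999], [-1.0, -0.001, 0.001]]
wrist_force: [0.4, 0.4, -0.1]
width: 0.138
```

```bash
python3 go.py .538 .188 .18 .0545;  python3 - <<'E'
from h import *
t=Cam("top");s=Cam("scene")
t.crop(165,155,255,250,6,"pics/t4.png"); s.crop(170,150,270,250,6,"pics/s4.png")
E
```

```text
t 8.35 pos [0.5367 0.1875 0.1897] yaw 0.0533 F [ 0.42  0.37 -0.09] T [ 0.039 -0.13   0.003] w 0.138
inc [0.0969, 0.0133, -0.0047] [-0.0004, 0.0003, 0.0003]
```

View pics/s4.png

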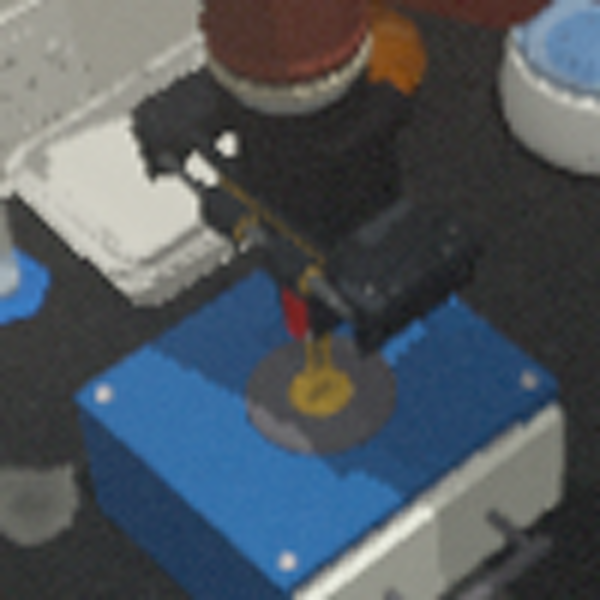

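View pics/t4.png

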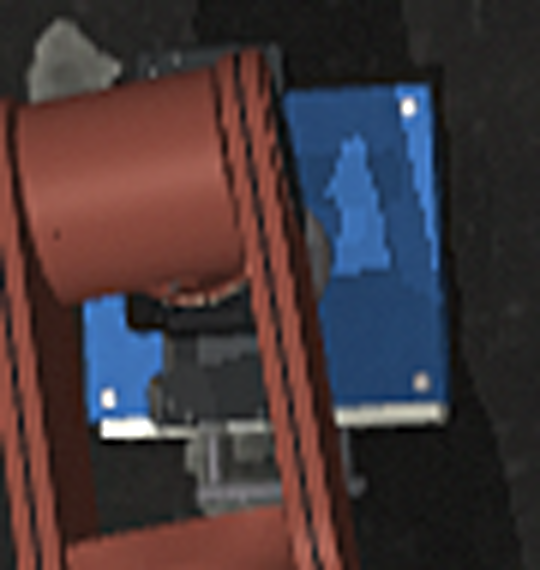

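servo_tool(increments=[[0.05,0.013,-0.005,0,0,0],[0.1,0.013,-0.005,0,0,0],[0.147,0.013,-0.005,0,0,0],[0.147,0.013,-0.005,0,0,0],[0.147,0.013,-0.005,0,0,0]])

```text
time_s: 8.95
eef_pos: [0.5385, 0.1882, 0.1757]
tcp_rot: [[0.0, 0.999, 0.053], [-0.001, 0.053, -0.999], [-1.0, 0.0, 0.001]]
wrist_force: [0.1, -0.3, -0.6]
width: 0.137
```

```bash
python3 go.py .538 .188 .175 .0545;  python3 - <<'E'
from h import *
s=Cam("scene")
s.crop(200,190,250,235,14,"pics/s5.png")
p=np.array(state()["eef_pos"]); R=np.array(state()["tcp_rot"])
for d in(.0563,.0223): print(d,s.proj(p+R[:,0]*d))
tip=p+R[:,0]*.0563
print([s.proj(tip+R[:,1]*a+R[:,2]*b)[0].round(2).tolist() for a in(-.0025,.0025) for b in(-.007,.007)])
E
```

```text
t 8.95 pos [0.5385 0.1882 0.1757] yaw 0.0532 F [ 0.1  -0.32 -0.57] T [ 0.013 -0.095 -0.008] w 0.137
inc [0.0067, -0.0047, 0.0015] [-0.0004, 0.0002, -0.0]
0.0563 [[222.70600955 213.34707898]]
0.0223 [[222.04084759 206.73978335]]
[[221.59, 214.92], [224.8, 212.62], [220.6, 214.07], [223.81, 211.78]]
```

View pics/s5.png

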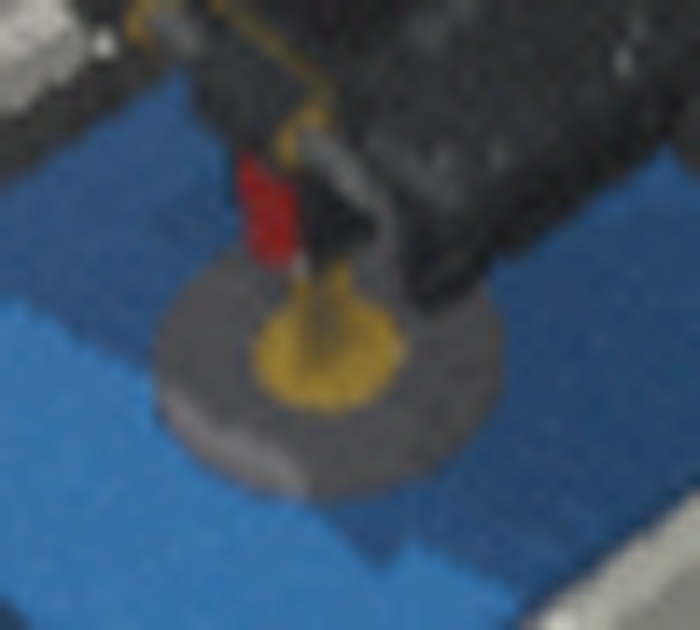

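servo_tool(increments=[[0.02,-0.005,0.001,0,0,0],[0.04,-0.005,0.001,0,0,0],[0.05,-0.005,0.001,0,0,0],[0.055,-0.005,0.001,0,0,0],[0.055,-0.005,0.001,0,0,0]])

```text
time_s: 9.5
eef_pos: [0.5381, 0.1881, 0.1703]
tcp_rot: [[0.001, 0.999, 0.053], [-0.001, 0.053, -0.999], [-1.0, 0.0, 0.001]]
wrist_force: [-0.1, 0.1, -0.2]
width: 0.137
```

```bash
python3 go.py .538 .188 .169 .0545
```

```text
t 9.5 pos [0.5381 0.1881 0.1703] yaw 0.0532 F [-0.14  0.11 -0.21] T [-0.041 -0.17   0.   ] w 0.137
inc [0.0133, -0.0009, 0.0007] [-0.0004, 0.0002, -0.0002]
```

servo_tool(increments=[[0.007,0,0,0,0,0],[0.014,0,0,0,0,0],[0.014,0,0,0,0,0]])

```text
time_s: 9.8
eef_pos: [0.538, 0.1881, 0.1688]
tcp_rot: [[0.0, 0.999, 0.053], [-0.001, 0.053, -0.999], [-1.0, 0.0, 0.001]]
wrist_force: [-0.3, 0.8, 0.1]
width: 0.136
```

```bash
python3 go.py .538 .188 .168 .0545
```

```text
t 9.8 pos [0.538  0.1881 0.1688] yaw 0.0533 F [-0.33  0.84  0.11] T [-0.019 -0.1   -0.005] w 0.136
inc [0.0082, -0.0003, 0.0006] [-0.0004, 0.0002, -0.0001]
```

servo_tool(increments=[[0.008,0,0,0,0,0],[0.015,0,0,0,0,0],[0.015,0,0,0,0,0]])

```text
time_s: 10.1
eef_pos: [0.5379, 0.188, 0.1671]
tcp_rot: [[0.0, 0.999, 0.053], [-0.001, 0.053, -0.999], [-1.0, 0.0, 0.001]]
wrist_force: [0.1, -0.4, -0.0]
width: 0.135
```

```bash
python3 go.py .538 .188 .166 .0545
```

```text
t 10.1 pos [0.5379 0.188  0.1671] yaw 0.0532 F [ 0.06 -0.37 -0.04] T [ 0.011 -0.096 -0.022] w 0.135
inc [0.0114, 0.0007, 0.0004] [-0.0004, 0.0002, -0.0]
```

servo_tool(increments=[[0.01,0,0,0,0,0],[0.02,0,0,0,0,0],[0.02,0,0,0,0,0]])

```text
time_s: 10.4
eef_pos: [0.5378, 0.188, 0.1649]
tcp_rot: [[-0.0, 0.999, 0.053], [-0.001, 0.053, -0.999], [-1.0, -0.0, 0.001]]
wrist_force: [-0.3, 0.6, -0.7]
width: 0.133
```

```bash
python3 go.py .538 .188 .163 .0545;  python3 - <<'E'
from h import *
s=Cam("scene")
s.crop(200,190,250,235,14,"pics/s6.png")
E
```

```text
t 10.4 pos [0.5378 0.188  0.1649] yaw 0.0532 F [-0.26  0.64 -0.68] T [-0.061 -0.096  0.006] w 0.133
inc [0.019, 0.0021, -0.0] [-0.0004, 0.0003, 0.0001]
```

View pics/s6.png

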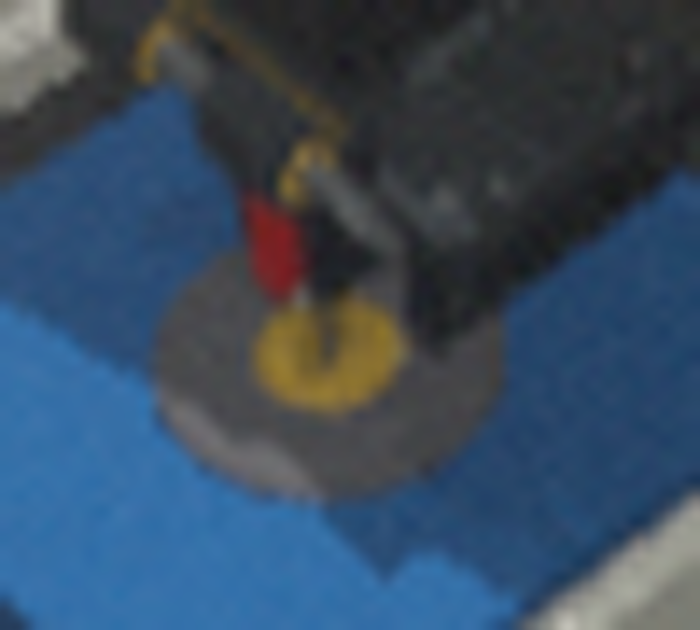

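servo_tool(increments=[[0.01,0.002,0,0,0,0],[0.02,0.002,0,0,0,0],[0.03,0.002,0,0,0,0],[0.04,0.002,0,0,0,0]])

```text
time_s: 10.85
eef_pos: [0.538, 0.188, 0.1609]
tcp_rot: [[-0.0, 0.999, 0.053], [-0.001, 0.053, -0.999], [-1.0, -0.0, 0.001]]
wrist_force: [-0.2, -0.2, -0.3]
width: 0.134
```

```bash
python3 go.py .538 .188 .155 .0545
```

```text
t 10.85 pos [0.538  0.188  0.1609] yaw 0.0532 F [-0.17 -0.24 -0.29] T [ 0.032 -0.069 -0.002] w 0.134
inc [0.0588, -0.0001, 0.0001] [-0.0004, 0.0003, 0.0001]
```

servo_tool(increments=[[0.015,0,0,0,0,0],[0.03,0,0,0,0,0],[0.045,0,0,0,0,0],[0.06,0,0,0,0,0]])

```text
time_s: 11.25
eef_pos: [0.538, 0.188, 0.1547]
tcp_rot: [[-0.0, 0.999, 0.053], [-0.001, 0.053, -0.999], [-1.0, -0.0, 0.001]]
wrist_force: [0.2, -0.7, -0.5]
width: 0.139
```

servo_tool(increments=[[0.015,0,0,0,0,0],[0.03,0,0,0,0,0],[0.045,0,0,0,0,0],[0.06,0,0,0,0,0]])

```text
time_s: 11.65
eef_pos: [0.538, 0.188, 0.1486]
tcp_rot: [[-0.0, 0.999, 0.053], [-0.001, 0.053, -0.999], [-1.0, -0.0, 0.001]]
wrist_force: [-0.1, -0.2, -0.5]
width: 0.137
```

```bash
python3 go.py .538 .188 .1363 .0545
```

```text
t 11.65 pos [0.538  0.188  0.1486] yaw 0.0532 F [-0.13 -0.16 -0.54] T [-0.004 -0.083  0.034] w 0.137
inc [0.1229, 0.0, -0.0001] [-0.0004, 0.0003, 0.0001]
```

servo_tool(increments=[[0.012,0,0,0,0,0],[0.025,0,0,0,0,0],[0.037,0,0,0,0,0],[0.05,0,0,0,0,0]])

```text
time_s: 12.05
eef_pos: [0.5381, 0.188, 0.1438]
tcp_rot: [[-0.0, 0.999, 0.053], [-0.001, 0.053, -0.999], [-1.0, -0.0, 0.001]]
wrist_force: [-0.5, -1.1, 2.6]
width: 0.132
```

servo_tool(increments=[[0.01,0,0,0,0,0],[0.02,0,0,0,0,0],[0.03,0,0,0,0,0],[0.04,0,0,0,0,0]])

```text
time_s: 12.45
eef_pos: [0.5384, 0.1881, 0.14]
tcp_rot: [[0.001, 0.999, 0.053], [-0.001, 0.053, -0.999], [-1.0, 0.001, 0.001]]
wrist_force: [0.1, -1.0, 4.2]
width: 0.133
```

```bash
python3 go.py .538 .188 .1363 .0545
```

```text
t 12.45 pos [0.5384 0.1881 0.14  ] yaw 0.0532 F [ 0.14 -0.97  4.16] T [-0.051 -0.06  -0.023] w 0.133
inc [0.0374, -0.0045, 0.0004] [-0.0004, 0.0002, -0.0003]
```

servo_tool(increments=[[0.01,-0.004,0,0,0,0],[0.02,-0.004,0,0,0,0],[0.028,-0.004,0,0,0,0],[0.028,-0.004,0,0,0,0]])

```text
time_s: 12.85
eef_pos: [0.5381, 0.188, 0.1372]
tcp_rot: [[0.001, 0.999, 0.053], [-0.001, 0.053, -0.999], [-1.0, 0.001, 0.001]]
wrist_force: [-0.4, -0.3, 3.3]
width: 0.137
```

```bash
python3 go.py .538 .188 .1363 .0545
```

```text
t 12.85 pos [0.5381 0.188  0.1372] yaw 0.0532 F [-0.42 -0.31  3.26] T [ 0.003 -0.115  0.029] w 0.137
inc [0.0092, -0.0011, 0.0002] [-0.0004, 0.0002, -0.0003]
```

servo_tool(increments=[[0.006,-0.001,0,0,0,0],[0.008,-0.001,0,0,0,0],[0.008,-0.001,0,0,0,0]])

```text
time_s: 13.15
eef_pos: [0.538, 0.188, 0.1365]
tcp_rot: [[0.001, 0.999, 0.053], [-0.001, 0.053, -0.999], [-1.0, 0.001, 0.001]]
wrist_force: [-0.1, -0.2, 5.1]
width: 0.135
```

servo_tool(increments=[[0.004,0,0,0,0,0],[0.005,0,0,0,0,0],[0.005,0,0,0,0,0]])

```text
time_s: 13.45
eef_pos: [0.5382, 0.1881, 0.1362]
tcp_rot: [[0.002, 0.999, 0.053], [-0.001, 0.053, -0.999], [-1.0, 0.001, 0.001]]
wrist_force: [-0.4, 0.5, 5.2]
width: 0.134
```

```bash
python3 go.py .538 .188 .1363 .0545
```

```text
t 13.45 pos [0.5382 0.1881 0.1362] yaw 0.0532 F [-0.41  0.48  5.16] T [-0.032 -0.074  0.017] w 0.134
inc [-0.0009, -0.0025, 0.0007] [-0.0004, 0.0002, -0.0005]
```

servo_tool(increments=[[0.004,-0.002,0,0,0,0],[0.006,-0.002,0,0,0,0],[0.006,-0.002,0,0,0,0]])

```text
time_s: 13.75
eef_pos: [0.5384, 0.1881, 0.1362]
tcp_rot: [[0.002, 0.999, 0.053], [-0.0, 0.053, -0.999], [-1.0, 0.002, 0.0]]
wrist_force: [-1.2, 0.2, 5.8]
width: 0.135
```

```bash
python3 go.py .538 .188 .1363 .0545
```

```text
t 13.75 pos [0.5384 0.1881 0.1362] yaw 0.0532 F [-1.15  0.24  5.77] T [-0.071  0.015 -0.028] w 0.135
inc [-0.0011, -0.0042, 0.0013] [-0.0004, 0.0001, -0.0008]
```

servo_tool(increments=[[0.003,-0.004,0.001,0.01,0,-0.001],[0.003,-0.004,0.001,0.02,0,-0.001],[0.003,-0.004,0.001,0.03,0,-0.001],[0.003,-0.004,0.001,0.04,0,-0.001],[0.003,-0.004,0.001,0.05,0,-0.001],[0.003,-0.004,0.001,0.05,0,-0.001]])

```text
time_s: 14.35
eef_pos: [0.538, 0.1879, 0.1362]
tcp_rot: [[-0.001, 0.995, -0.104], [-0.001, -0.104, -0.995], [-1.0, -0.001, 0.001]]
wrist_force: [-1.2, -1.9, 7.3]
width: 0.135
```

```bash
python3 go.py .538 .188 .1361 -.1
```

```text
t 14.35 pos [0.538  0.1879 0.1362] yaw -0.1046 F [-1.17 -1.85  7.26] T [-0.373  0.139 -0.028] w 0.135
inc [0.0008, 0.0004, -0.0012] [-0.0015, 0.0002, 0.0003]
```

servo_tool(increments=[[0.003,0,0,0.01,0,0],[0.003,0,0,0.02,0,0],[0.003,0,0,0.03,0,0],[0.003,0,0,0.04,0,0],[0.003,0,0,0.05,0,0],[0.003,0,0,0.05,0,0]])

```text
time_s: 14.95
eef_pos: [0.5378, 0.1878, 0.1362]
tcp_rot: [[-0.001, 0.966, -0.26], [-0.001, -0.26, -0.966], [-1.0, -0.001, 0.001]]
wrist_force: [-1.9, -0.5, 6.6]
width: 0.137
```

```bash
python3 go.py .538 .188 .1361 -.25; cat > dr.py <<'E'
import sys
from h import *
s=Cam("scene"); s.crop(175,170,285,270,7,f"pics/{sys.argv[1]}.png")
np.save(f"/tmp/{sys.argv[1]}.npy",s.im)
h=cv2.cvtColor(s.im,cv2.COLOR_RGB2HSV)
# pixel-light front below drawer-front strip: expected front top corners at shut/open
yaw=.0545; ax=np.array([np.cos(yaw),np.sin(yaw),0]); ay=np.array([-np.sin(yaw),np.cos(yaw),0]); o=np.array([.5437,.187,0])
def bright(d): # samples just on front panel top edge at opening d
    P=[o-ax*(.09+d)+ay*y+np.array([0,0,.1]) for y in np.linspace(-.085,.085,9)]
    return [int(s.im[int(round(v)),int(round(u))].max()) for u,v in s.proj(P)]
for d in (.005,.012,.03,.042,.05): print(d,bright(d))
E
python3 dr.py d1
```

```text
t 14.95 pos [0.5378 0.1878 0.1362] yaw -0.2625 F [-1.94 -0.53  6.57] T [-0.29   0.171  0.058] w 0.137
inc [0.0007, 0.0009, -0.0028] [-0.004, 0.0004, 0.0003]
0.005 [111, 156, 133, 150, 147, 183, 195, 206, 220]
0.012 [156, 148, 149, 148, 148, 223, 228, 226, 222]
0.03 [44, 126, 125, 123, 127, 133, 147, 148, 149]
0.042 [47, 58, 126, 117, 124, 126, 147, 108, 148]
0.05 [48, 47, 129, 108, 116, 125, 146, 123, 148]
```

View pics/d1.png

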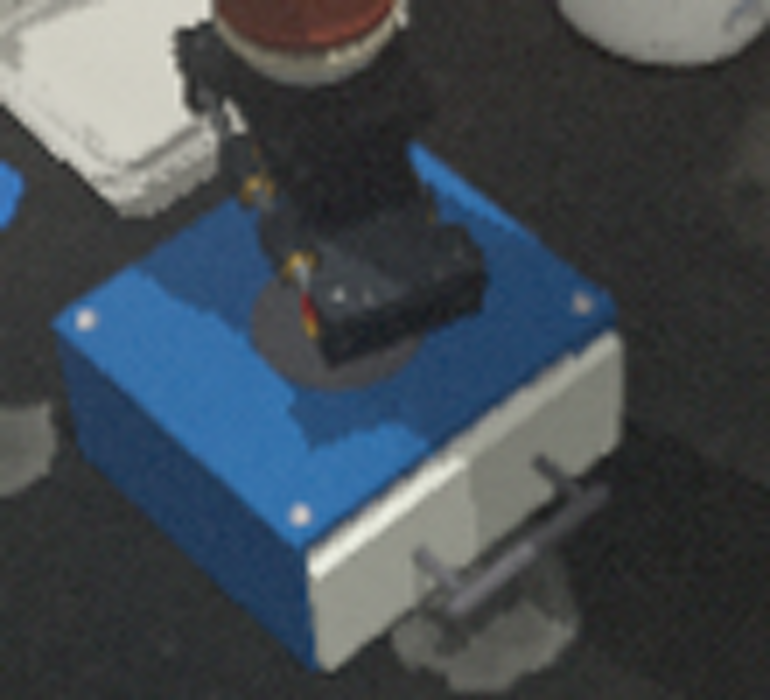

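```bash
cat > dd.py <<'E'
import sys
from h import *
s=Cam("scene"); r=np.load("/tmp/d1.npy"); d=np.abs(s.im.astype(int)-r)[236:275,215:275].max(-1); print("changed px",int((d>40).sum()))
s.crop(175,170,285,270,7,f"pics/{sys.argv[1]}.png")
E
python3 dd.py d1b
```

```text
changed px 0
```

servo_tool(increments=[[0.003,0.001,-0.002,0.01,0,0],[0.003,0.001,-0.002,0.02,0,0],[0.003,0.001,-0.002,0.02,0,0]])

```text
time_s: 15.35
eef_pos: [0.5377, 0.1879, 0.1362]
tcp_rot: [[-0.002, 0.948, -0.319], [-0.001, -0.319, -0.948], [-1.0, -0.001, 0.002]]
wrist_force: [-1.5, -0.6, 6.9]
width: 0.133
```

```bash
python3 go.py .538 .188 .1361 -.3; python3 dd.py d2
```

```text
t 15.35 pos [0.5377 0.1879 0.1362] yaw -0.3252 F [-1.52 -0.6   6.85] T [-0.173  0.281  0.066] w 0.133
inc [0.0006, 0.0022, -0.0017] [-0.008, 0.0005, 0.0004]
changed px 0
```

servo_tool(increments=[[0.003,0.002,-0.002,0.01,0,0],[0.003,0.002,-0.002,0.02,0,0],[0.003,0.002,-0.002,0.02,0,0]])

```text
time_s: 15.7
eef_pos: [0.5377, 0.1879, 0.1362]
tcp_rot: [[-0.002, 0.926, -0.378], [-0.001, -0.378, -0.926], [-1.0, -0.002, 0.002]]
wrist_force: [-2.4, -0.4, 7.6]
width: 0.132
```

```bash
python3 go.py .538 .188 .1361 -.3; python3 dd.py d3
```

```text
t 15.7 pos [0.5377 0.1879 0.1362] yaw -0.388 F [-2.44 -0.37  7.59] T [-0.253  0.282  0.064] w 0.132
inc [0.0008, 0.0021, -0.0017] [-0.028, 0.0007, 0.0005]
changed px 0
```

servo_tool(increments=[[0.003,0.002,-0.002,0.01,0,0],[0.003,0.002,-0.002,0.02,0,0],[0.003,0.002,-0.002,0.02,0,0]])

```text
time_s: 16.05
eef_pos: [0.5377, 0.188, 0.1362]
tcp_rot: [[-0.003, 0.9, -0.436], [-0.002, -0.436, -0.9], [-1.0, -0.002, 0.003]]
wrist_force: [-2.9, -1.5, 7.6]
width: 0.133
```

```bash
python3 go.py .538 .188 .1361 -.3; python3 dd.py d4
```

```text
t 16.05 pos [0.5377 0.188  0.1362] yaw -0.4507 F [-2.93 -1.52  7.57] T [-0.251  0.312  0.023] w 0.133
inc [0.0007, 0.0024, -0.0015] [-0.048, 0.0009, 0.0007]
changed px 0
```

servo_tool(increments=[[0.002,0,0,0.01,0,0],[0.002,0,0,0.02,0.001,0.001],[0.002,0,0,0.02,0.001,0.001]])

```text
time_s: 16.4
eef_pos: [0.5375, 0.188, 0.1362]
tcp_rot: [[0.001, 0.871, -0.491], [-0.001, -0.491, -0.871], [-1.0, 0.001, -0.0]]
wrist_force: [-1.0, -0.4, 6.2]
width: 0.131
```

```bash
python3 go.py .538 .188 .1361 -.3; python3 dd.py d5
```

```text
t 16.4 pos [0.5375 0.188  0.1362] yaw -0.5135 F [-0.96 -0.37  6.23] T [-0.205  0.225  0.087] w 0.131
inc [0.0009, 0.004, -0.0026] [-0.068, 0.0, -0.0004]
changed px 0
```

servo_tool(increments=[[0.002,0,0,0.01,0,0],[0.002,0,0,0.02,0.001,0.001],[0.002,0,0,0.02,0.001,0.001]])

```text
time_s: 16.75
eef_pos: [0.5374, 0.1879, 0.1362]
tcp_rot: [[0.005, 0.838, -0.545], [0.0, -0.545, -0.838], [-1.0, 0.004, -0.003]]
wrist_force: [-1.1, -0.6, 5.8]
width: 0.136
```

```bash
python3 go.py .538 .188 .1361 -.3; python3 dd.py d6
```

```text
t 16.75 pos [0.5374 0.1879 0.1362] yaw -0.5763 F [-1.07 -0.63  5.84] T [-0.157  0.193  0.034] w 0.136
inc [0.001, 0.0048, -0.0037] [-0.088, -0.0008, -0.0014]
changed px 0
```

Turned 0.63 so far; continuing without the tilt terms.

servo_tool(increments=[[0.002,0,0,0.01,0,0],[0.002,0,0,0.02,-0.001,-0.001],[0.002,0,0,0.02,-0.001,-0.001]])

```text
time_s: 17.1
eef_pos: [0.5375, 0.188, 0.1362]
tcp_rot: [[0.001, 0.803, -0.596], [-0.001, -0.596, -0.803], [-1.0, 0.001, -0.0]]
wrist_force: [-0.6, -1.2, 5.6]
width: 0.134
```

```bash
python3 go.py .538 .188 .1361 -.3; python3 dd.py d7
```

```text
t 17.1 pos [0.5375 0.188  0.1362] yaw -0.6386 F [-0.62 -1.19  5.57] T [-0.105  0.086  0.116] w 0.134
inc [0.001, 0.0042, -0.0035] [-0.1078, 0.0, -0.0003]
changed px 0
```

servo_tool(increments=[[0.002,0,0,0.01,0,0],[0.002,0,0,0.02,0,0],[0.002,0,0,0.02,0,0]])

```text
time_s: 17.45
eef_pos: [0.5374, 0.188, 0.1362]
tcp_rot: [[0.001, 0.764, -0.645], [-0.0, -0.645, -0.764], [-1.0, 0.001, -0.0]]
wrist_force: [0.3, 0.4, 6.5]
width: 0.137
```

```bash
python3 go.py .538 .188 .1361 -.3; python3 dd.py d8
```

```text
t 17.45 pos [0.5374 0.188  0.1362] yaw -0.7009 F [0.34 0.41 6.54] T [-0.068  0.111  0.023] w 0.137
inc [0.0013, 0.0042, -0.0036] [-0.1276, -0.0, -0.0003]
changed px 306
```

View pics/d8.png

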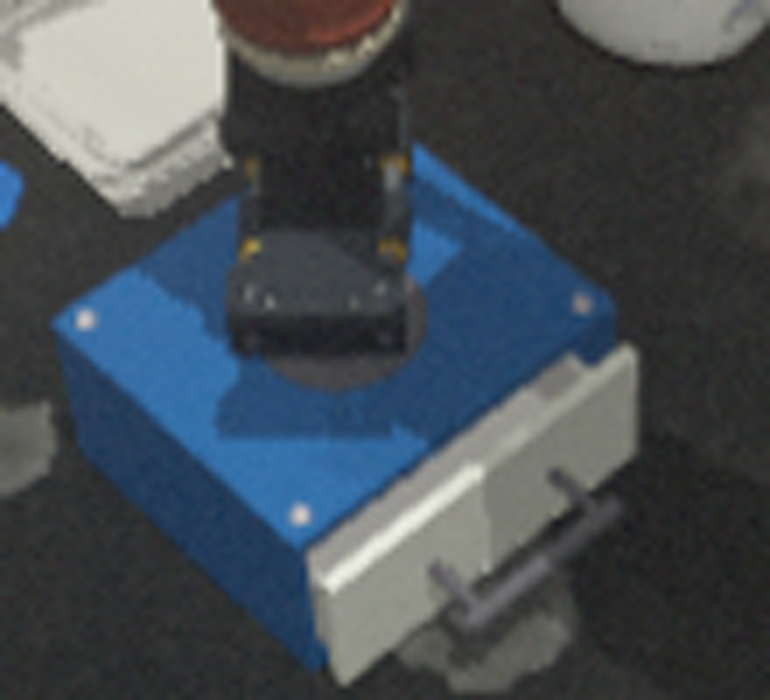

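```bash
python3 go.py .538 .188 .2 -.7; python3 dd.py d9
```

```text
t 17.5 pos [0.5375 0.188  0.1362] yaw -0.7002 F [-1.06 -0.13  5.36] T [-0.103  0.07   0.04 ] w 0.138
inc [-0.6378, 0.0047, -0.0036] [-0.0001, -0.0001, -0.0003]
changed px 484
```

View pics/d9.png

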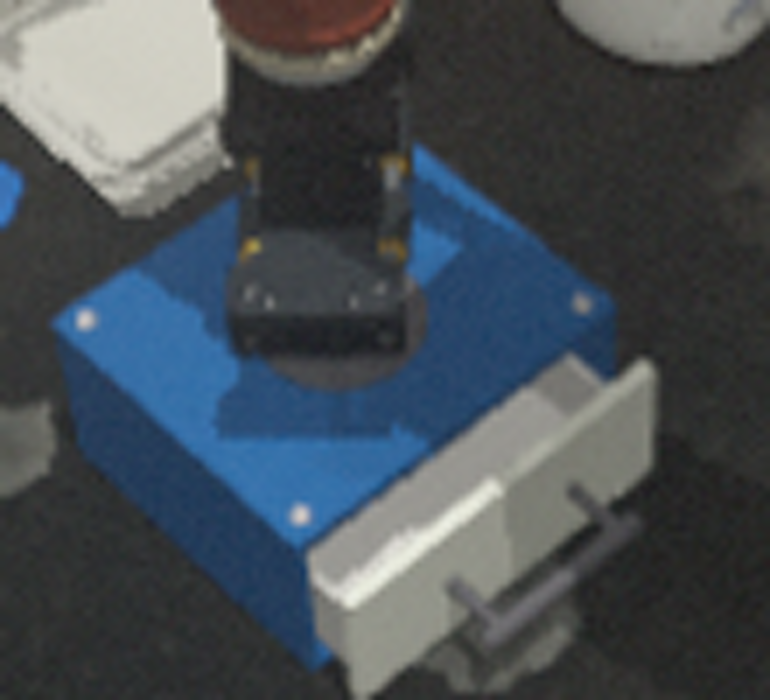

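servo_tool(increments=[[0,0,0,0,0,0],[0,0,0,0,0,0],[0,0,0,0,0,0]])

```text
time_s: 17.85
eef_pos: [0.5374, 0.188, 0.1362]
tcp_rot: [[0.001, 0.765, -0.644], [-0.0, -0.644, -0.765], [-1.0, 0.001, -0.0]]
wrist_force: [-0.8, -0.2, 5.0]
width: 0.134
```

servo_tool(increments=[[0,0,0,0,0,0],[0,0,0,0,0,0],[0,0,0,0,0,0],[0,0,0,0,0,0],[0,0,0,0,0,0]], hand=0.4)

```text
time_s: 18.35
eef_pos: [0.5373, 0.188, 0.136]
tcp_rot: [[0.0, 0.765, -0.644], [-0.0, -0.644, -0.765], [-1.0, 0.001, 0.0]]
wrist_force: [0.8, -0.5, -0.3]
width: 0.39
```

```bash
python3 go.py .538 .188 .23 -.7
```

```text
t 18.35 pos [0.5373 0.188  0.136 ] yaw -0.6998 F [ 0.78 -0.45 -0.27] T [-0.021 -0.017 -0.017] w 0.39
inc [-0.9405, 0.0062, -0.0046] [0.0001, 0.0, -0.0002]
```

servo_tool(increments=[[-0.05,0,0,0,0,0],[-0.15,0,0,0,0,0],[-0.3,0,0,0,0,0],[-0.45,0,0,0,0,0],[-0.6,0,0,0,0,0],[-0.8,0,0,0,0,0],[-1,0,0,0,0,0],[-1,0,0,0,0,0]])

```text
time_s: 19.15
eef_pos: [0.5394, 0.1885, 0.2408]
tcp_rot: [[0.008, 0.765, -0.644], [0.001, -0.644, -0.765], [-1.0, 0.005, -0.006]]
wrist_force: [0.5, -0.7, 0.7]
width: 0.396
```

servo_tool(increments=[[0,0,0.25,0,0,0],[0,0,0.5,0,0,0],[0,0,0.75,0,0,0],[0,0,1,0,0,0],[0,0,1,0,0,0]])

```text
time_s: 19.65
eef_pos: [0.4734, 0.1105, 0.2397]
tcp_rot: [[0.007, 0.764, -0.645], [0.0, -0.645, -0.764], [-1.0, 0.005, -0.004]]
wrist_force: [-0.8, 1.4, -0.7]
width: 0.397
```

servo_tool(increments=[[0,0,0.25,0,0,0],[0,0,0.5,0,0,0],[0,0,0.75,0,0,0],[0,0,1,0,0,0],[0,0,1,0,0,0]])

```text
time_s: 20.15
eef_pos: [0.408, 0.0331, 0.239]
tcp_rot: [[0.006, 0.763, -0.647], [-0.0, -0.647, -0.763], [-1.0, 0.005, -0.004]]
wrist_force: [-0.6, -0.2, 0.0]
width: 0.401
```

```bash
python3 go.py .538 .188 .23 -.7; python3 - <<'E'
from h import *
t=Cam("top");s=Cam("scene")
t.crop(165,155,255,250,6,"pics/t9.png"); s.crop(175,170,285,270,7,"pics/s9.png")
cv2.imwrite("pics/full9.png",s.im[...,::-1]);cv2.imwrite("pics/full9t.png",t.im[...,::-1])
for c,b in((t,(165,155,255,250)),(s,(195,180,255,240))):
    m=mask_red(c.im); x0,y0,x1,y1=b; ys,xs=np.nonzero(m[y0:y1,x0:x1]); 
    if len(xs): print(len(xs),xs.mean()+x0,ys.mean()+y0, (xs+x0).min(),(xs+x0).max(),(ys+y0).min(),(ys+y0).max())
    print(c.proj([[.538,.188,.1145],[.538,.188,.1355],[.538,.188,.1565]]))
E
```

```text
t 20.15 pos [0.408  0.0331 0.239 ] yaw -0.7032 F [-0.56 -0.21  0.04] T [-0.01  -0.008  0.007] w 0.401
inc [0.0977, -0.0107, -2.0217] [-0.001, -0.0013, -0.0016]
37 209.05405405405406 202.05405405405406 202 227 194 237
[[207.21052933 198.16021791]
 [206.45975467 197.66601473]
 [205.68720718 197.15747943]]
40 222.65 208.425 218 227 206 213
[[222.97336204 214.41532975]
 [222.57034254 210.38276805]
 [222.1577929  206.25484906]]
```

View pics/s9.png

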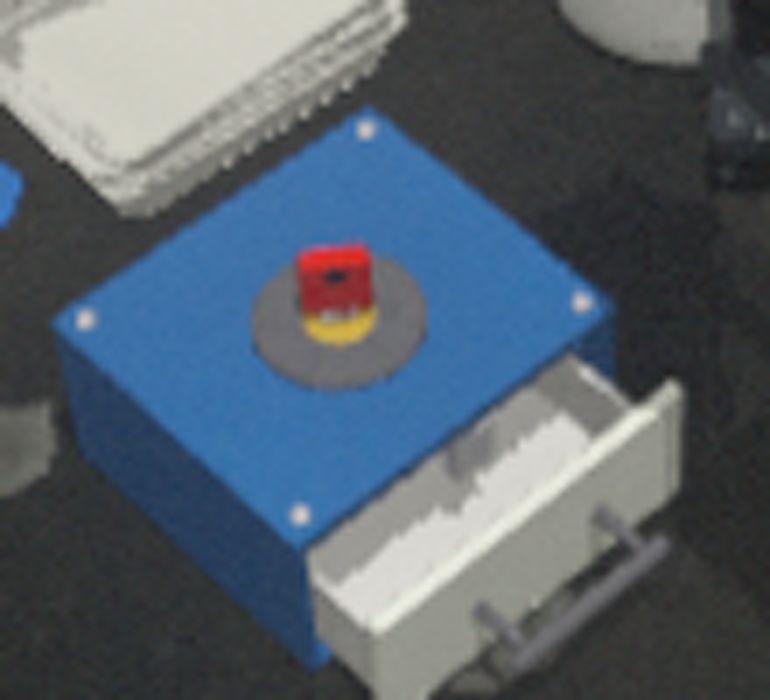

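View pics/full9.png

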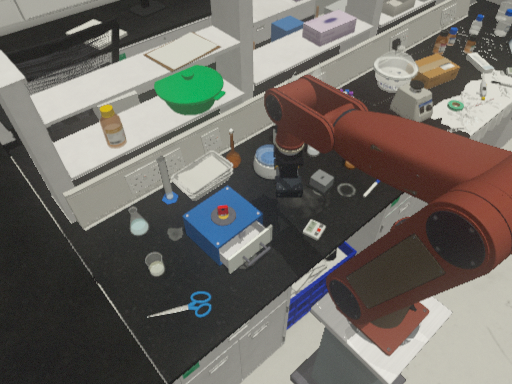

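View pics/full9t.png

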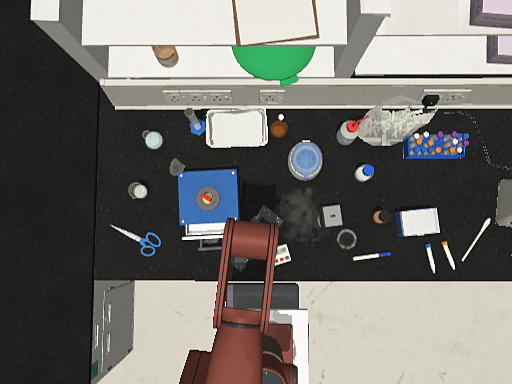

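servo_tool(increments=[[0,0,0,0,0,0],[0,0,0,0,0,0],[0,0,0,0,0,0],[0,0,0,0,0,0]])

```text
time_s: 20.65
eef_pos: [0.4095, 0.0346, 0.2392]
tcp_rot: [[0.007, 0.764, -0.646], [0.001, -0.646, -0.764], [-1.0, 0.005, -0.005]]
wrist_force: [-0.1, 0.7, -0.1]
width: 0.402
```

```bash
python3 - <<'E'
from cell import state,close_job
s=state(); print(s["time_s"],s["wrist_force"]); print(close_job())
E
```

```text
20.65 [-0.10871011  0.74406264 -0.13819771]
the job is handed in; nothing more can be done
None
```

The key is standing fully home in the lock, the drawer has sprung out, and I handed the job in at 20.65 s of the 72 s allowed. The hand-in gives no verdict.

- **Grip and insertion:** The key went into the keyway at the first try, at the lock position I measured from the cameras, about 6 mm off nominal towards the drawer. I felt the spring pin near the end of the push. It stopped where the sizes given say home should be, with readings of up to about 6 N.
- **Turning:** I turned clockwise in steps of about 0.06 rad, checking the drawer after each one. It let go between 0.69 and 0.75 rad at the gripper, and I stopped there, before the hard stop. Force readings stayed under 9 N, with sideways force about 3 N at most.
- **Last checks:** After letting go and backing off, the pictures show the key upright in the lock and the drawer well out. I did not measure how far out it is. By eye, the bottles and the beaker are where they were. The wrist force is close to zero, so the arm is touching nothing.
- **Failed or disagreed:** No check failed. The two cameras placed the brass barrel within about 1 mm of each other; one looser reading of the disc was about 2 mm off, and I did not use it.

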